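# Level the desk shelf on its screw foot

### The arm

A 7-joint arm with a two-finger parallel gripper is mounted at the origin on the work surface. World frame = base frame: x ahead of the robot, y to its left, z up, the work surface at z = 0. Lengths are in m, angles in rad, forces in N, time in s.
With the tool pointing down it reaches from about 0.35 to 0.9 m from the base axis. Payload 8.1 kg.
Tool frame: the origin (TCP) lies between the finger pads; the fingertips stand 17 mm ahead of it and the grasp point (between the pads) lies 2 mm behind it; z points along the fingers, y is the direction in which the jaws open and shut (so a half turn about z gives the same grasp; the last joint's range is limited). The gripper opens to 92 mm and grips with 3 to 60 N. Pads are 19 mm wide; open, the fingers measure 130 mm over their backs; the gripper's body (75 mm by 190 mm) begins 47 mm behind the grasp point.
Start: joints at [-1.276, 0.434, 0.025, 1.573, -0.012, 1.134, -0.075], TCP at [0.242, 0.576, 0.244] pointing down, gripper open.
Joint ranges: [-2.62, 2.62], [-0.44, 2.09], [-1.27, 1.32], [0.08, 2.57], [-1.32, 4.46], [0.12, 2], [-2.74, 2.74]. Speed limits (rad/s): [2.22, 2.22, 3.01, 3.01, 3.14, 3.14, 3.14].

### API

Orientations are given as a rotation vector (axis times angle).
In Python, from cell import arm gives the robot as it stands. The module is installed in compiled form; this text tells all that it offers.
- The arm moves only by the shell command python3 -m crank 'ROWS' [FORCE]. ROWS is JSON, a list of rows, each a list of 5 numbers: the opening, from 0 (shut) to 1 (fully open), then the shift along the world's x, y, z normalised to -1 to 1, where 1 is 40 cm, then the turn about the world's z normalised to -1 to 1, where 1 is 60 degrees. In form: [[fingers, tx, ty, tz, twist], ...]. A call has exactly 8 rows; each row shifts and turns the commanded pose from where the row before left it; what a row does not reach is not made up. A row lasts 1/12 s, in which the tool goes at most 41.7 mm and 7.16 degrees, less where a joint would pass 70% of its speed; a pose out of reach is approached as far as the arm can. A call with a number of a shift or a turn outside -1 to 1 is refused whole. A call with a gripper value outside its range is refused whole. The fingers move at their own pace and stop on an object; FORCE is the grip in N (left out, the last holds). Time passes only in rows, so rows that do not move let the fingers close, or fill a call up. It gives the time, the measured TCP pose, the force and the opening at its end, in the units of the state.
- arm.observe(): the state, without advancing time (a new reading comes with each control period).
- arm.get_image(name): name is "scene" or "side" or "wrist"; returns the picture (400x640x3 uint8, red, green, blue); there is no depth.
- arm.get_calibration(name): a dict with "intrinsics" (3x3 intrinsics, pixels), "distortion" ([k1, k2, p1, p2, k3] as OpenCV has them; the pictures are not rectified), "extrinsics" (4x4, takes a point from camera to world coordinates). Camera axes: x right, y down, z forward; pixel columns grow to the right and rows downward; lengths in m; the calibration is good to about 2 mm. A picture is of the moment at which its call begins: read the wrist's pose just before it. get_calibration takes no time and is no camera call; for the wrist camera it gives the pose at the moment of the call.
- arm.sign_off(): hands the job in, once; it reports no verdict.
The state is a dict: "clock": time; "joints": joint angles; "dq": joint speeds; "joint_efforts": joint torques, N m; "position": TCP position; "ee_rot": TCP orientation; "force": force on the tool from outside, world axes, zero at the start; "ft_torque": the same for the moment, N m; "width": opening from 0.0 (shut) to 1.0 (fully open).
Only numpy, scipy, OpenCV 4.12 (cv2) and the standard library are available. Lean on these libraries where they do the work, as an engineer would, in place of code of your own. Each camera call takes 0.05 s, during which the arm holds its last target.

### The job

The front edge of the little desk shelf hangs free: turn the black knob clockwise to screw its foot down until the rubber sole just rests lightly on the coaster below, without pressing hard, and let go of the knob. Then swing the lock lever fully over against its stop so that the setting stays, and leave the coaster and the other things where they are.

Things in the scene. Friction and masses are not known exactly. Their poses are not given: they have to be found in the camera images.
- shelf: Wooden desk shelf 220 x 420 mm, top 75 mm above the desk, bolted to the desk (fixed) at its far edge. Origin: on the desk surface exactly under the knob's axis. x points from the knob to the shelf's far edge, z up. A 44 mm wide steel bracket in the middle of the front edge carries the upright screw of the levelling foot.
- foot_knob: Knob, screw spindle and rubber-soled foot, one turning unit. Origin: on its axis, at desk level at the start, sinking as it is screwed down; z up. Clockwise seen from above it sinks 1.8 mm per radian (knob and foot together), against about 0.03 N m when free. The round foot (64 mm) starts 11.5 mm above the desk and can sink 18 mm. If turned too far it may be turned back.
- knob_grip (a point): Centre of the black round knob: 40 mm diameter, 24 mm tall, upright axis; at the start this point is 122 mm above the desk, the knob's underside 35 mm above the shelf top (a 16 mm radius bush below it stands 10 mm above the shelf top).
- coaster: Loose round blue ceramic coaster, 96 mm diameter, lying on the desk under the foot. Origin: centre of its underside. Its thickness is not known: anything from 5 to 9 mm.
- lock_lever (a joint): Angle of the steel lock lever on the shelf's top: 0 = fully open (pointing along the shelf's +y), growing clockwise seen from above; 1.4 rad = fully over against its stop (pointing nearly along the shelf's +x). It starts somewhere between 0 and 0.2. Friction about 0.08 N m; it stays where it is left.
- lever_post (a point): Centre of the upright black post at the end of the lever: 12 mm diameter, 40 mm tall, 45 mm from the lever's pivot, 113 mm above the desk; the flat lever arm under it is 16 mm wide with its top 93 mm above the desk.
- lever_pivot (a point): On the lever's upright turning axis, at the height of lever_post; at (75, 90) mm in the shelf's x, y.
- organizer: Bystander: clear four-day pill organizer, 45 x 120 x 26 mm, on the shelf. Origin: centre of its underside.
- pill_bottle: Bystander: white pill bottle, 44 mm diameter, 75 mm tall, on the desk. Origin: centre of its underside.
- pen_cup: Bystander: wooden pen cup, 72 mm diameter, 95 mm tall with pens up to about 150 mm, on the desk. Origin: centre of its underside.
- bush (a point): Top centre of the steel bush (32 mm wide, 10 mm tall) that the spindle runs in, 85 mm above the desk. Feel: once the sole touches, it yields 3.5 N per mm, so about 6 N per radian of further turning, and rubs round on the coaster, which adds about 0.03 N m of turning resistance at the knob per N of load. A light rest is about 1 to 8 N; over 15 N is too hard.

How it is judged:
On the way, in this order (a step that is already met when the one before it is completed fails the run):
1. the foot rests lightly on the coaster (0.8 to 8 N) with the knob let go (contact force between foot_knob and coaster between 0.8 and 8 N and contact force between the fingers and foot_knob below 0.1 N), for 0.2 s.
2. the lock lever is swung over to its stop (value of joint lock_lever above 1.2 rad), for 0.2 s.
At the end, for the whole second after the job is handed in: The foot rests on the coaster with 0.8 to 8 N, the lock lever stands past 1.2 rad (stop at 1.4), the coaster lies still with its centre within 20 mm of the knob's axis, and everything is let go (contact force between foot_knob and coaster between 0.8 and 8 N and value of joint lock_lever above 1.2 rad and horizontal distance between coaster and shelf below 0.02 m and linear speed of coaster below 0.01 m/s); the robot touches nothing.
It fails at once if the foot is pressed on the coaster with more than 15 N (contact force between foot_knob and coaster above 15 N).
It fails at once if the coaster is shifted by more than 15 mm (distance of coaster from where it was at the start of the episode above 0.015 m).
It fails at once if a bystander is moved by more than 20 mm (distance of any of organizer, pill_bottle, pen_cup from where it was at the start of the episode above 0.02 m).
It also fails if it takes over 72 s, if anything falls off the work surface, if the arm or the gripper's body presses on something with over 40 N, if the wrist force passes 120 N, or if a joint passes its speed limit or range.

## Working session

There is one attempt and no reset: what is moved stays moved. The work goes in short steps, Python scripts to look and compute and a shell command to move; the robot and the scene stay as the last step left them, time stands still between calls to the robot, and variables do not carry over. Pictures are saved under pics/ and viewed, and the job is handed in when it is done.

```bash
mkdir -p pics
python3 - <<'E'
from cell import arm
import cv2,numpy as np
s=arm.observe();print({k:np.round(v,3).tolist() for k,v in s.items()})
for n in("scene","side","wrist"):
    c=arm.get_calibration(n);print(n,np.round(c['intrinsics'],1).tolist(),np.round(c['distortion'],4).tolist(),np.round(c['extrinsics'],4).tolist())
    cv2.imwrite(f"pics/{n}0.png",arm.get_image(n)[:,:,::-1])
E
```

```text
{'clock': 0.0, 'joints': [-1.276, 0.435, 0.025, 1.574, -0.012, 1.134, -0.075], 'dq': [-0.0, 0.0, -0.001, -0.0, 0.001, -0.001, -0.001], 'joint_efforts': [0.001, -66.785, 0.985, -31.447, -0.061, 0.042, 0.0], 'position': [0.242, 0.576, 0.243], 'ee_rot': [-0.621, -3.079, 0.002], 'force': [-0.335, 0.64, -0.292], 'ft_torque': [0.06, 0.11, -0.014], 'width': 0.999}
scene [[386.3, 0.0, 322.5], [0.0, 386.3, 202.7], [0.0, 0.0, 1.0]] [-0.0616, 0.0, 0.0, 0.0, 0.0] [[0.3113, 0.5891, -0.7457, 1.1762], [0.9503, -0.1897, 0.2469, -0.1786], [0.004, -0.7855, -0.6189, 0.6251], [0.0, 0.0, 0.0, 1.0]]
side [[465.4, 0.0, 312.8], [0.0, 465.4, 197.1], [0.0, 0.0, 1.0]] [-0.0598, 0.0, 0.0, 0.0, 0.0] [[0.8503, 0.2989, -0.4331, 0.9385], [0.5261, -0.4963, 0.6905, -0.6367], [-0.0085, -0.8151, -0.5793, 0.6515], [0.0, 0.0, 0.0, 1.0]]
wrist [[279.3, 0.0, 321.7], [0.0, 279.3, 202.1], [0.0, 0.0, 1.0]] [-0.013, 0.0, 0.0, 0.0, 0.0] [[0.3872, 0.8875, 0.2498, 0.1752], [0.922, -0.3724, -0.106, 0.6055], [-0.001, 0.2714, -0.9625, 0.3837], [0.0, 0.0, 0.0, 1.0]]
```

View pics/scene0.png

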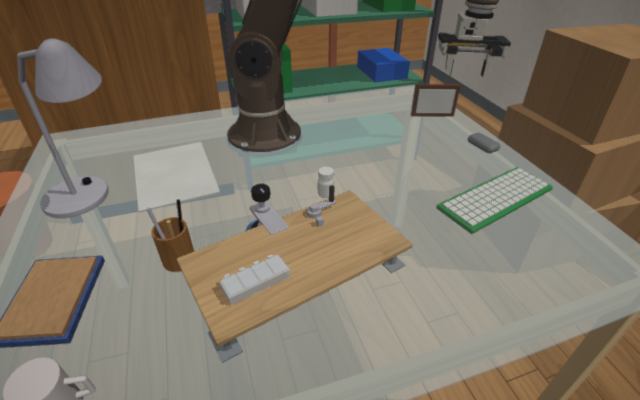

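View pics/side0.png

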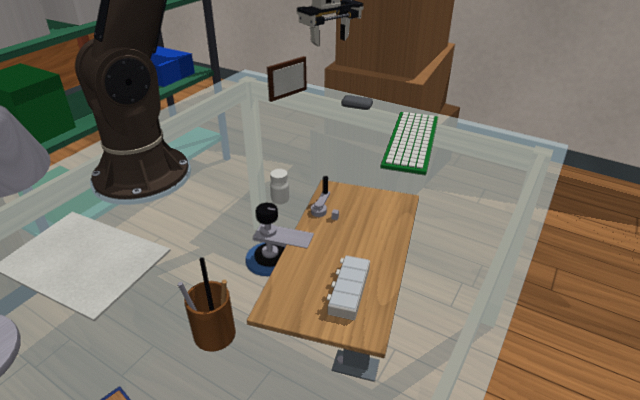

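View pics/wrist0.png

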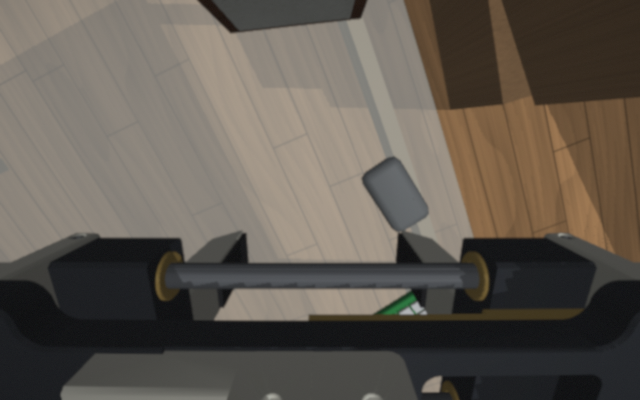

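The scene view shows the black knob near (261,193), the lever post near (331,193) and the bottle near (326,180). The side view has the knob near (267,213) and the post near (325,185). I'll triangulate from these.

```bash
cat > h.py <<'E'
from cell import arm
import cv2,numpy as np
def ray(n,uv,cal=None):
    c=cal or arm.get_calibration(n);K=np.array(c['intrinsics']);D=np.array(c['distortion']);T=np.array(c['extrinsics'])
    p=cv2.undistortPoints(np.array([[uv]],float),K,D)[0,0]
    d=T[:3,:3]@np.r_[p,1];return T[:3,3],d/np.linalg.norm(d)
def plane(n,uv,z,cal=None):
    o,d=ray(n,uv,cal);return o+d*(z-o[2])/d[2]
def tri(a,b):
    (o1,d1),(o2,d2)=a,b
    s=np.linalg.lstsq(np.c_[d1,-d2],o2-o1,rcond=None)[0]
    p,q=o1+d1*s[0],o2+d2*s[1];return (p+q)/2,np.linalg.norm(p-q)
def proj(n,P,cal=None):
    c=cal or arm.get_calibration(n);T=np.linalg.inv(np.array(c['extrinsics']))
    return cv2.projectPoints(np.array([P],float),cv2.Rodrigues(T[:3,:3])[0],T[:3,3],np.array(c['intrinsics']),np.array(c['distortion']))[0][0,0]
def black(im,box,th=60):
    x0,y0,x1,y1=box
    m=(im[y0:y1,x0:x1].max(2)<th).astype(np.uint8)
    n,l,st,ce=cv2.connectedComponentsWithStats(m)
    return [(st[i].tolist(),(ce[i]+[x0,y0]).round(1).tolist()) for i in range(1,n) if st[i][4]>15]
E
python3 - <<'E'
from h import *
S=cv2.imread('pics/scene0.png');D=cv2.imread('pics/side0.png')
print('scene knob',black(S,(240,175,285,245)));print('post',black(S,(315,180,345,215)))
print('side knob',black(D,(245,195,290,275)));print('post',black(D,(310,170,340,200)))
for nm,a,b in(('S',S,(150,140,440,280)),('D',D,(220,160,440,390))):
    x0,y0,x1,y1=b;cv2.imwrite(f'pics/crop{nm}.png',cv2.resize(a[y0:y1,x0:x1],None,fx=2.5,fy=2.5,interpolation=cv2.INTER_CUBIC))
E
```

```text
scene knob [([12, 9, 18, 18, 251], [260.3, 192.8]), ([12, 46, 7, 7, 25], [255.0, 223.9])]
post [([15, 6, 4, 15, 48], [331.2, 192.9])]
side knob [([11, 8, 22, 22, 378], [266.3, 213.3]), ([9, 48, 30, 24, 336], [266.9, 256.4])]
post [([13, 6, 5, 18, 87], [325.0, 184.6])]
```

View pics/cropS.png

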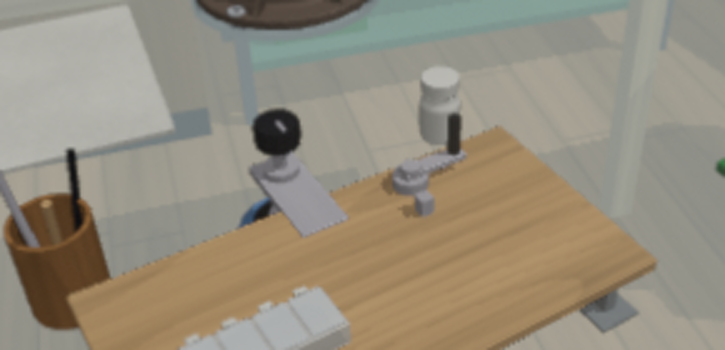

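View pics/cropD.png

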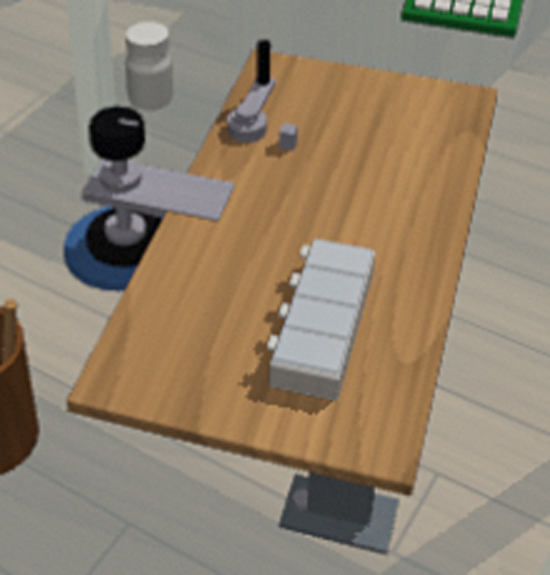

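Run:
```python
from h import *
k,e=tri(ray('scene',(260.5,193.0)),ray('side',(266.5,213.5)));print('knob',k,e)
p,e=tri(ray('scene',(331.4,193.2)),ray('side',(325.2,184.9)));print('post',p,e)
print('knob at z',plane('scene',(260.5,193.),.122),plane('side',(266.5,213.5),.122))
print('post at z',plane('scene',(331.4,193.2),.113),plane('side',(325.2,184.9),.113))
px={'A':(323.5,181.5),'B':(418.8,196),'C':(248.8,322.5),'D':(385,353)}
P={a:plane('side',u,.075) for a,u in px.items()};
for a in P:print(a,P[a].round(4))
for a,b in('AB','AC','BD','CD'):print(a+b,np.linalg.norm(P[a]-P[b]),np.degrees(np.arctan2(*(P[b]-P[a])[1::-1])))
# org, bottle, cup approx
print('bottle top',plane('side',(279.5,175),.075),plane('scene',(326,174),.075),'cup',plane('side',(209,290),.095),plane('scene',(170,229),.095))
# pivot
for n,u in(('side',(220+247/2.5,160+117/2.5)),('scene',(150+411/2.5,140+170/2.5))):print('pivot',plane(n,u,.09))
```

```text
knob [ 0.49665668 -0.09579866  0.12234114] 0.00029657526101081326
post [0.53610848 0.05365401 0.11501365] 0.0006695249259750383
knob at z [ 0.49643149 -0.09580943  0.122     ] [ 0.49619556 -0.09528384  0.122     ]
post at z [0.53307191 0.05479912 0.113     ] [0.53497236 0.05579535 0.113     ]
A [0.4963 0.1145 0.075 ]
B [0.7002 0.1715 0.075 ]
C [ 0.5996 -0.2878  0.075 ]
D [ 0.8044 -0.229   0.075 ]
AB 0.21171165489188704 15.622129180922085
AC 0.415359505061729 -75.5980912640133
BD 0.4137904152695742 -75.40836530102251
CD 0.21312058327102307 16.03663977326061
bottle top [0.39595511 0.08573451 0.075     ] [0.40426483 0.0857905  0.075     ] cup [ 0.51507302 -0.28136515  0.095     ] [ 0.52454747 -0.2927733   0.095     ]
pivot [0.54695013 0.01026691 0.09      ]
pivot [0.54401993 0.01185791 0.09      ]
```

Shelf yaw comes out at about 15°. The predicted pivot (0.545, 0.011) agrees with the measured one, and the lever angle is about 0. I'll move toward the knob next.

```bash
python3 -m crank '[[1,0.0265,-0.07,0,0],[1,0.0265,-0.07,0,0],[1,0.0265,-0.07,0,0],[1,0.0265,-0.07,0,0],[1,0.0265,-0.07,0,0],[1,0.0265,-0.07,0,0],[1,0.0265,-0.07,0,0],[1,0.0265,-0.07,0,0]]'
python3 -c "
from h import *
print(arm.observe()['joints'])"
```

```text
clock: 0.82
position: [0.3271, 0.3506, 0.2436]
ee_rot: [-0.621, -3.08, 0.0]
force: [1.3, 0.1, 0.2]
width: 0.999
[-1.00240898  0.19710388  0.08396046  1.92069007 -0.01924887  1.02478974
  0.26287713]
```

```bash
python3 -m crank '[[1,0.0265,-0.07,0,0.1],[1,0.0265,-0.07,0,0.1],[1,0.0265,-0.07,0,0.1],[1,0.0265,-0.07,0,0.1],[1,0.0265,-0.07,0,0.1],[1,0.0265,-0.07,0,0.1],[1,0.0265,-0.07,0,0.1],[1,0.0265,-0.07,0,0.1]]'
python3 -c "
from h import *
print(arm.observe()['joints'])"
```

```text
clock: 1.48
position: [0.4118, 0.1267, 0.2437]
ee_rot: [0.693, -3.064, -0.0]
force: [0.7, 0.1, 0.3]
width: 1.001
[-0.58310291  0.1114842   0.1780443   2.02734038 -0.02352304  1.00462332
  1.6223706 ]
```

```bash
python3 -m crank '[[1,0.0265,-0.07,0,0.04],[1,0.0265,-0.07,0,0.04],[1,0.0265,-0.07,0,0.04],[1,0.0265,-0.07,0,0.04],[1,0.0265,-0.07,0,0.04],[1,0.0265,-0.07,0,0.04],[1,0.0265,-0.07,0,0.04],[1,0.0255,-0.066,0,0.04]]'
python3 - <<'E'
from h import *
s=arm.observe();print(s['joints'],s['ft_torque'],s['position'])
c=arm.get_calibration('wrist');im=arm.get_image('wrist');cv2.imwrite('pics/w1.png',im[:,:,::-1])
print('knob expected',proj('wrist',(.4963,-.0957,.134),c))
E
```

```text
clock: 2.15
position: [0.4963, -0.0959, 0.2437]
ee_rot: [1.19, -2.907, -0.0]
force: [-0.3, -0.1, 1.1]
width: 1.0
[-0.18331835  0.23996473  0.33073346  1.87978002 -0.08973864  1.03627836
  2.53200381] [0.0976056  0.00854661 0.0477771 ] [ 0.49629815 -0.09587731  0.2436791 ]
knob expected [321.21888344 203.55180121]
```

View pics/w1.png

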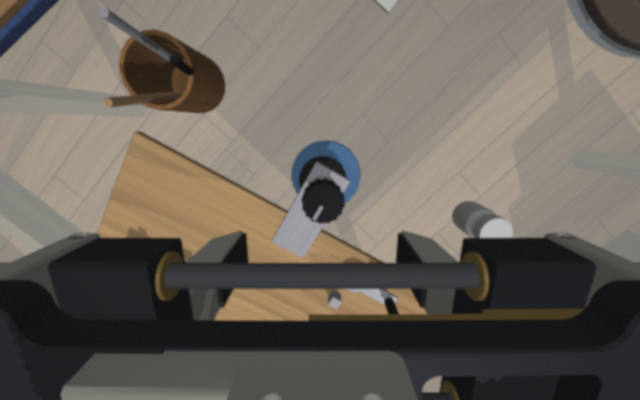

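The wrist view shows the knob at about (323,201), against an expected (321,204). The white mark is on the knob's lower side. I'll refine the centre and then descend.

Run:
```python
from h import *
im=cv2.imread('pics/w1.png');b=black(im,(295,172,350,226),38);print(b)
im2=im[170:230,290:355];cv2.imwrite('pics/wc.png',cv2.resize(im2,None,fx=8,fy=8,interpolation=cv2.INTER_NEAREST))
print([plane('wrist',(u,v),.134) for u,v in((321,203),(323,201))])
```

```text
[([5, 0, 9, 12, 57], [303.1, 176.2]), ([8, 8, 40, 36, 911], [321.8, 195.8]), ([26, 40, 7, 7, 16], [323.8, 215.2])]
[array([ 0.49773902, -0.10227186,  0.134     ]), array([ 0.49504988, -0.10229716,  0.134     ])]
```

View pics/wc.png

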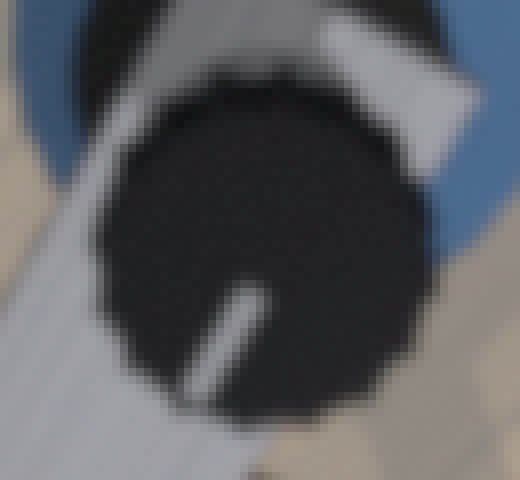

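```bash
python3 -m crank '[[1,0,0,-0.05,0],[1,0,0,-0.05,0],[1,0,0,-0.05,0],[1,0,0,-0.05,0],[1,0,0,-0.04,0],[1,0,0,0,0],[1,0,0,0,0],[1,0,0,0,0]]'
```

```text
clock: 2.87
position: [0.4966, -0.0942, 0.1485]
ee_rot: [-1.187, 2.908, -0.001]
force: [0.1, -0.3, 0.0]
width: 0.997
```

Run:
```python
from h import *
s=arm.observe();print(s['joints'],s['ft_torque'],s['position'])
c=arm.get_calibration('wrist');im=arm.get_image('wrist');cv2.imwrite('pics/w2.png',im[:,:,::-1])
print('knob expected',proj('wrist',(.4963,-.0957,.134),c))
```

```text
[-0.15417088  0.35478483  0.30443351  1.99666244 -0.14436398  0.80969839
  2.57787269] [0.03125748 0.01502102 0.05709105] [ 0.49655799 -0.09423528  0.14853465]
knob expected [319.4563614  244.95552788]
```

View pics/w2.png

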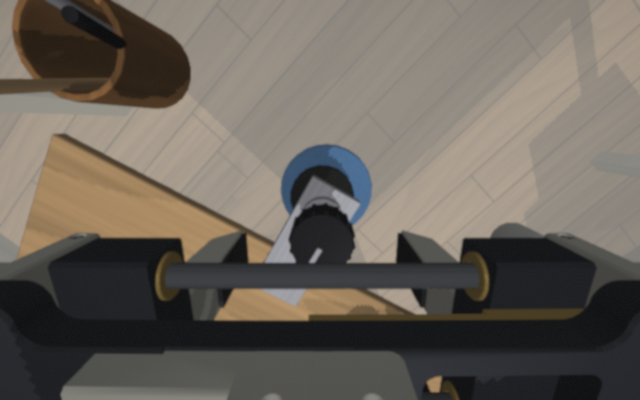

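Run:
```python
from h import *
im=cv2.imread('pics/w2.png');cv2.imwrite('pics/wc2.png',cv2.resize(im[195:270,280:365],None,fx=8,fy=8,interpolation=cv2.INTER_NEAREST))
print([plane('wrist',(u,v),.134) for u,v in((322,240),(322,243))])
```

```text
[array([ 0.49326368, -0.09681108,  0.134     ]), array([ 0.49466197, -0.09544004,  0.134     ])]
```

View pics/wc2.png

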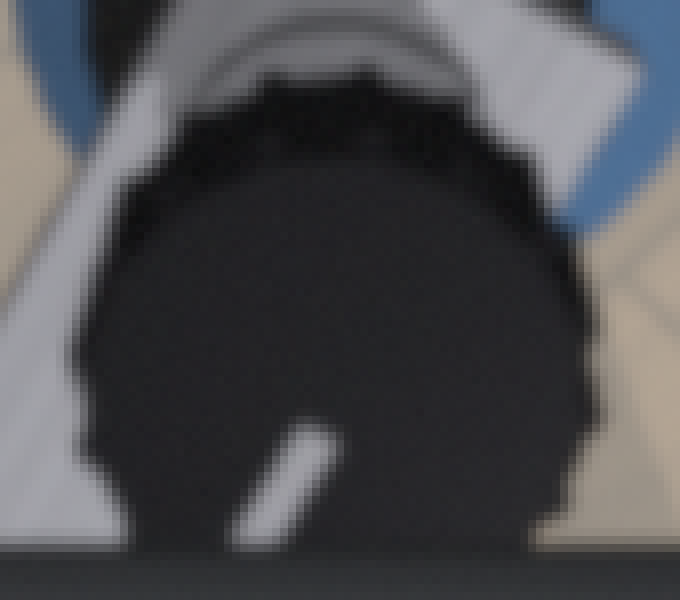

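```bash
python3 -m crank '[[1,-0.0025,-0.003,-0.02,0],[1,0,0,-0.02,0],[1,0,0,-0.02,0],[0.6,0,0,0,0],[0.5,0,0,0,0],[0.5,0,0,0,0],[0.5,0,0,0,0],[0.5,0,0,0,0]]' 3
python3 - <<'E'
from h import *
s=arm.observe();print(s['position'],s['ft_torque'],s['force'],s['width'],s['joints'][6])
E
```

```text
clock: 3.58
position: [0.4954, -0.0954, 0.124]
ee_rot: [-1.187, 2.908, -0.0]
force: [0.2, 0.7, -0.3]
width: 0.69
[ 0.4953568  -0.09542081  0.12397246] [0.0163294  0.11448806 0.07092863] [ 0.15220622  0.68358727 -0.33594898] 0.6903505011245525 2.5963538211823893
```

```bash
python3 -m crank '[[0.3,0,0,0,0],[0.3,0,0,0,0],[0.3,0,0,0,0],[0.3,0,0,0,0],[0.3,0,0,0,0],[0.3,0,0,0,0],[0.3,0,0,0,0],[0.3,0,0,0,0]]' 3
python3 - <<'E'
from h import *
s=arm.observe();print(s['position'],s['ft_torque'],s['force'],s['width'],s['joints'][6])
for n in('side','scene'):cv2.imwrite(f'pics/{n}1.png',arm.get_image(n)[:,:,::-1])
s=arm.observe();print(s['ft_torque'],s['force'],s['width'])
a=cv2.imread('pics/side1.png')[150:290,190:390];cv2.imwrite('pics/side1c.png',cv2.resize(a,None,fx=4,fy=4))
E
```

```text
clock: 4.25
position: [0.4953, -0.0955, 0.1238]
ee_rot: [-1.187, 2.909, -0.0]
force: [0.4, -1.5, 1.4]
width: 0.432
[ 0.49527758 -0.09548427  0.12381072] [-0.09471355 -0.04035149 -0.03573772] [ 0.38627309 -1.46430784  1.36958919] 0.4319054018972827 2.596422911426295
[-0.06499101 -0.0742698   0.00835225] [ 0.18625298 -1.00551121  1.71205805] 0.43343609019897905
```

View pics/side1c.png

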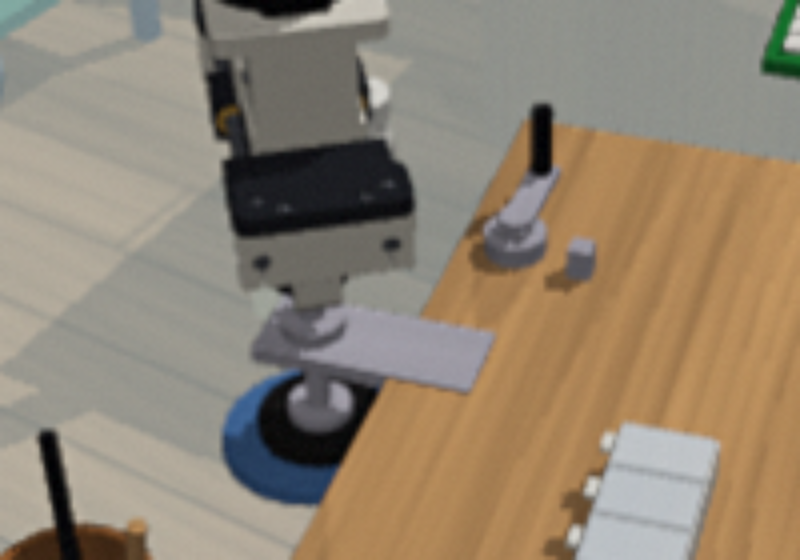

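The knob is gripped: opening 0.432 is 39.7 mm. In the wrist view the mark turns with the hand, so it will show any slip.

```bash
cat > st.py <<'E'
from h import *
import sys
t=sys.argv[1];N=int(sys.argv[2]) if len(sys.argv)>2 else 4
T=[];F=[]
for i in range(N):
    s=arm.observe();T.append(s['ft_torque']);F.append(s['force'])
    im=arm.get_image('wrist')
s=arm.observe();T.append(s['ft_torque']);F.append(s['force'])
cv2.imwrite(f'pics/{t}.png',im[:,:,::-1]);cv2.imwrite(f'pics/{t}c.png',cv2.resize(im[195:300,250:395,::-1],None,fx=5,fy=5))
R=cv2.Rodrigues(np.array(s['ee_rot']))[0]
print('clk',s['clock'],'Tz',np.round(np.array(T)[:,2],3),'mean',np.mean(T,0).round(3),'F',np.mean(F,0).round(2),'pos',np.round(s['position'],4),'yaw',np.degrees(np.arctan2(R[1,1],R[0,1])).round(2),'q7',round(s['joints'][6],3),'w',round(s['width'],3))
E
python3 st.py g0 8
python3 -m crank '[[0.3,0,0,-0.0005,-0.117],[0.3,0,0,-0.0005,-0.117],[0.3,0,0,-0.0005,-0.117],[0.3,0,0,-0.0005,-0.117],[0.3,0,0,-0.0005,-0.117],[0.3,0,0,-0.0005,-0.117],[0.3,0,0,-0.0005,-0.117],[0.3,0,0,0,0]]'
python3 st.py g1 8
```

```text
clk 4.75 Tz [ 0.008  0.014  0.04  -0.002  0.013 -0.031  0.01  -0.049 -0.013] mean [-0.1   -0.119 -0.001] F [ 0.68 -0.79  1.41] pos [ 0.4953 -0.0954  0.1238] yaw 134.4 q7 2.596 w 0.438
clock: 5.42
position: [0.4953, -0.0957, 0.1222]
ee_rot: [0.139, 3.138, -0.001]
force: [1.0, -2.0, 0.8]
width: 0.432
clk 5.8167 Tz [ 0.01  -0.071 -0.026 -0.021  0.006  0.031  0.055  0.017  0.042] mean [-0.559 -0.199  0.005] F [ 1.22 -2.63 -0.09] pos [ 0.4951 -0.0956  0.1223] yaw 85.32 q7 1.883 w 0.434
```

View pics/g0c.png

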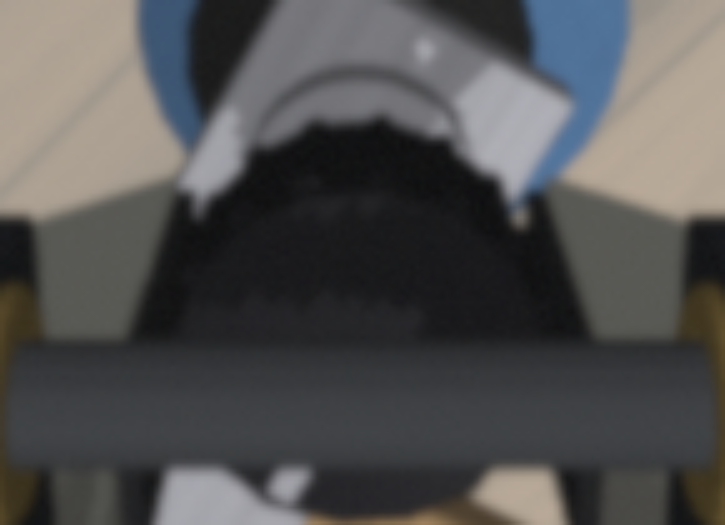

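View pics/g1c.png

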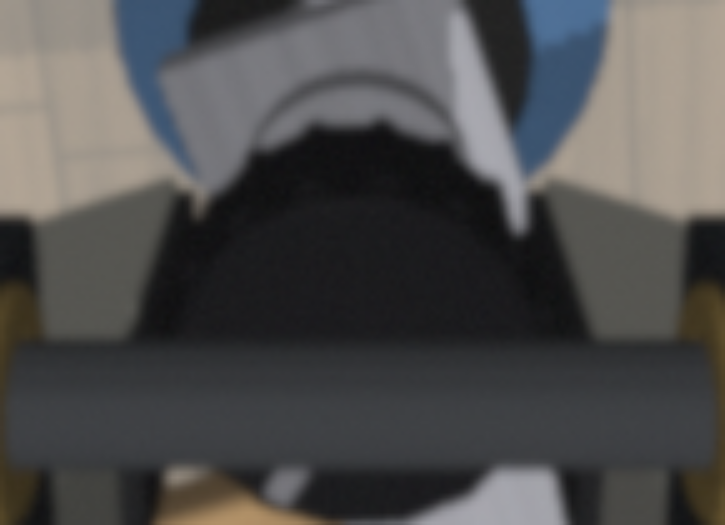

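The mark stayed at the same place in both views (about (290,485) in the crops), so there is no slip. I've turned 0.857 rad and will go on.

```bash
sed -i "s/T=\[\];F=\[\]/T=[];F=[];J=[]/; s/F.append(s\['force'\])/F.append(s['force']);J.append(s['joint_efforts'][6])/g" st.py; echo "print('tau7',np.round(J,3),np.mean(J).round(4))">>st.py
python3 -m crank '[[0.3,0,0,-0.0005,-0.117],[0.3,0,0,-0.0005,-0.117],[0.3,0,0,-0.0005,-0.117],[0.3,0,0,-0.0005,-0.117],[0.3,0,0,-0.0002,-0.05],[0.3,0,0,-0.0002,-0.05],[0.3,0,0,-0.0002,-0.05],[0.3,0,0,-0.0002,-0.05]]'
python3 st.py g2 8
```

```text
clock: 6.48
position: [0.4951, -0.0955, 0.1211]
ee_rot: [-1.2, -2.903, 0.0]
force: [0.5, -3.2, -1.2]
width: 0.43
clk 6.8833 Tz [ 0.046 -0.019 -0.028  0.01  -0.009 -0.051 -0.025  0.005  0.08 ] mean [-0.723 -0.1    0.001] F [ 0.29 -3.21 -1.26] pos [ 0.495  -0.0954  0.1212] yaw 45.24 q7 1.319 w 0.434
tau7 [ 0.986  0.784 -0.921 -0.433 -0.135 -0.021  0.006  0.001 -0.009] 0.0287
```

View pics/g2c.png

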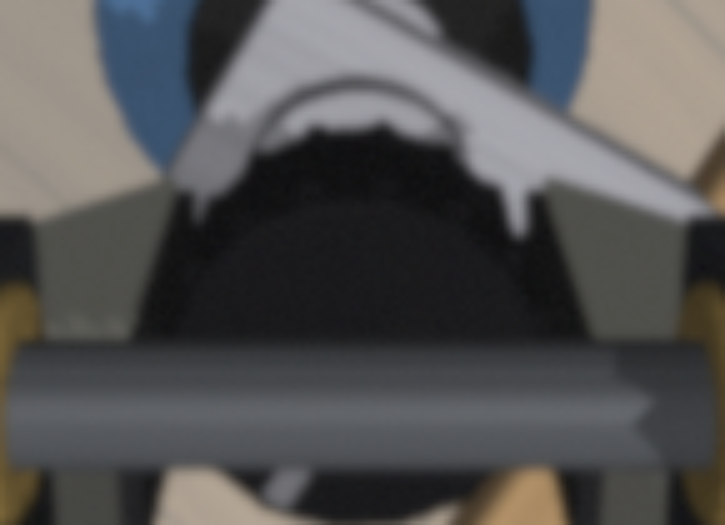

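No slip yet: 1.556 rad turned, 2.80 mm sunk. The static torque relaxes to zero, so I'll use the light 3 N grip as a clutch and watch the mark for slip.

```bash
cat >> st.py <<'E'
g=cv2.cvtColor(im,cv2.COLOR_RGB2GRAY)[291:295,296:345].mean(0);print('row',g.astype(int).tolist())
E
python3 -m crank '[[0.3,0,0.001,-0.0004,-0.08],[0.3,0,0.001,-0.0004,-0.08],[0.3,0,0,-0.0004,-0.08],[0.3,0,0,-0.0004,-0.08],[0.3,0,0,-0.0003,-0.08],[0.3,0,0,-0.0003,-0.08],[0.3,0,0,-0.0003,-0.08],[0.3,0,0,0,0]]'
python3 st.py g3 5
python3 -c "
import cv2
for n in ('g0','g2'): print(cv2.imread(f'pics/{n}.png',0)[291:295,296:345].mean(0).astype(int).tolist())"
```

```text
clock: 7.55
position: [0.4948, -0.094, 0.12]
ee_rot: [-1.989, -2.431, 0.0]
force: [-1.2, -0.7, 2.2]
width: 0.432
clk 7.8 Tz [-0.088 -0.068 -0.043 -0.104 -0.106 -0.093] mean [ 0.017  0.36  -0.084] F [-1.86  0.53  1.17] pos [ 0.4948 -0.0941  0.1201] yaw 11.72 q7 0.861 w 0.436
tau7 [-1.432 -0.856 -0.26  -0.007  0.068  0.074] -0.4022
row [57, 38, 30, 29, 27, 28, 28, 29, 30, 30, 29, 26, 27, 29, 44, 69, 92, 104, 108, 108, 102, 86, 60, 36, 26, 24, 24, 23, 24, 23, 25, 25, 24, 23, 23, 24, 24, 23, 23, 24, 24, 24, 23, 24, 24, 24, 24, 25, 29]
[160, 153, 139, 118, 95, 74, 66, 86, 117, 141, 153, 156, 150, 130, 100, 69, 47, 39, 37, 37, 37, 37, 37, 39, 38, 37, 38, 38, 39, 39, 40, 40, 40, 39, 40, 40, 41, 41, 41, 41, 42, 43, 42, 43, 44, 44, 48, 60, 82]
[141, 122, 100, 77, 58, 48, 58, 80, 98, 108, 111, 110, 103, 89, 68, 48, 32, 26, 25, 25, 24, 25, 25, 25, 25, 25, 25, 25, 25, 25, 25, 24, 25, 25, 25, 25, 24, 25, 25, 26, 25, 25, 26, 26, 29, 30, 29, 29, 34]
```

View pics/g3c.png

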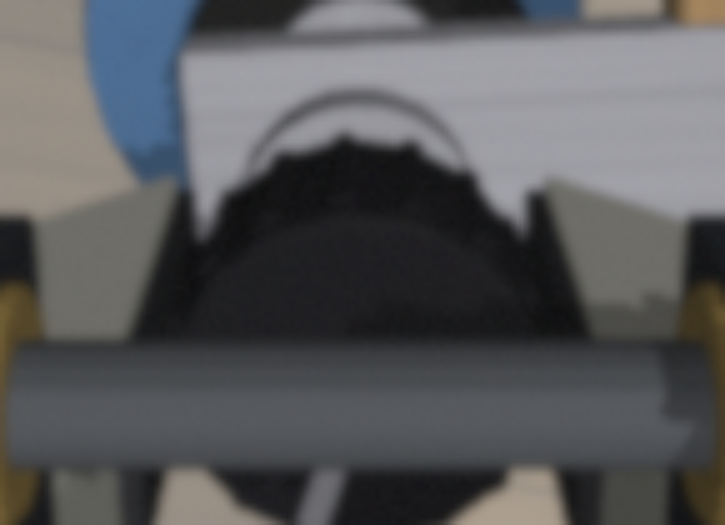

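The mark moved from about 290 to about 322 in the crop, so there was roughly 14° of slip. I'd also shifted sideways during that move, so I'll do a pure rotation to confirm it.

```bash
python3 -m crank '[[0.3,0,0,0,-0.05],[0.3,0,0,0,-0.05],[0.3,0,0,0,-0.05],[0.3,0,0,0,-0.05],[0.3,0,0,0,-0.05],[0.3,0,0,0,-0.05],[0.3,0,0,0,0],[0.3,0,0,0,0]]'
python3 st.py g4 5
```

```text
clock: 8.47
position: [0.4953, -0.0945, 0.1202]
ee_rot: [2.34, 2.096, 0.0]
force: [0.6, 0.2, 1.0]
width: 0.435
clk 8.7167 Tz [-0.044 -0.08  -0.034 -0.025 -0.013 -0.024] mean [-0.062  0.074 -0.037] F [0.16 0.23 0.5 ] pos [ 0.4952 -0.0946  0.1203] yaw -6.36 q7 0.619 w 0.433
tau7 [-0.237 -0.025  0.04   0.047  0.035  0.022] -0.0199
row [63, 50, 40, 31, 27, 25, 24, 24, 24, 23, 23, 25, 25, 23, 23, 24, 23, 24, 23, 24, 23, 32, 59, 89, 103, 107, 107, 102, 86, 60, 34, 26, 24, 24, 24, 24, 23, 24, 24, 23, 24, 23, 23, 24, 24, 22, 24, 28, 32]
```

View pics/g4c.png

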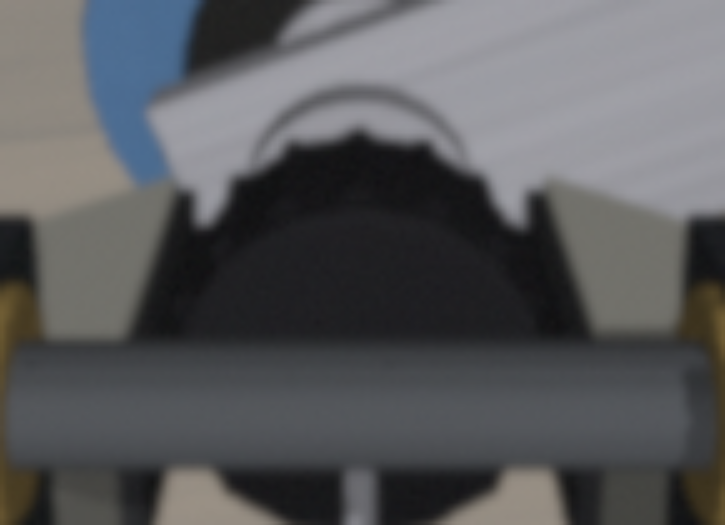

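Of the 18° turned, about 15° was slip, so the clutch limit is reached and the foot is loaded by about 1–3 N. That is a total of roughly 1.9 rad and implies a coaster about 8.5 mm thick, within the given 5–9 mm. I'll grip more firmly and add a known 18°, which is about +2 N, to get to mid-range.

```bash
python3 -m crank '[[0.3,0,0,0,0],[0.3,0,0,0,0],[0.3,0,0,-0.0002,-0.05],[0.3,0,0,-0.0002,-0.05],[0.3,0,0,-0.0002,-0.05],[0.3,0,0,-0.0002,-0.05],[0.3,0,0,-0.0002,-0.05],[0.3,0,0,-0.0002,-0.05]]' 12
python3 st.py g5 8
```

```text
clock: 9.38
position: [0.4956, -0.0946, 0.1198]
ee_rot: [2.642, 1.699, 0.001]
force: [1.3, -0.9, -2.2]
width: 0.429
clk 9.7833 Tz [ 0.156  0.024 -0.083 -0.076 -0.065 -0.052 -0.07  -0.076 -0.046] mean [-0.191 -0.413 -0.032] F [ 2.06 -0.24 -1.48] pos [ 0.4954 -0.0947  0.1198] yaw -24.36 q7 0.38 w 0.438
tau7 [ 0.87   0.746 -0.825 -0.338 -0.053  0.046  0.068  0.064  0.053] 0.0701
row [69, 54, 44, 36, 30, 27, 26, 25, 24, 24, 24, 25, 24, 25, 23, 24, 23, 24, 23, 24, 24, 27, 44, 71, 95, 105, 107, 106, 96, 70, 41, 26, 24, 25, 24, 24, 23, 25, 24, 24, 23, 24, 24, 24, 24, 24, 25, 27, 32]
```

View pics/g5c.png

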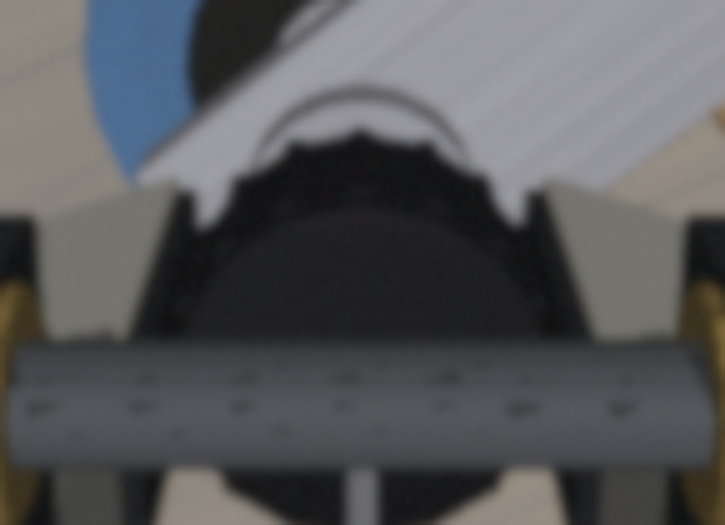

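The knob followed with about 1° of slip. The moving torque read about 0.156 N·m, consistent with roughly 4 N. I'll release and rise.

```bash
python3 -m crank '[[0.9,0,0,0,0],[0.9,0,0,0,0],[0.9,0,0,0,0],[0.9,0,0,0,0],[0.9,0,0,0,0],[0.9,0,0,0,0],[0.9,0,0,0,0],[0.9,0,0,0,0]]'
python3 -m crank '[[0.9,0,0,0.05,0],[0.9,0,0,0.05,0],[0.9,0,0,0.05,0],[0.9,0,0,0.05,0],[0.9,0,0,0.04,0],[0.9,0,0,0,0],[0.9,0,0,0,0],[0.9,0,0,0,0]]'
python3 - <<'E'
from h import *
for n in('side','wrist'):cv2.imwrite(f'pics/{n}6.png',arm.get_image(n)[:,:,::-1])
a=cv2.imread('pics/side6.png')[150:290,190:390];cv2.imwrite('pics/side6c.png',cv2.resize(a,None,fx=4,fy=4))
print(arm.observe()['position'],arm.observe()['joints'])
E
```

```text
clock: 10.45
position: [0.4951, -0.0946, 0.1198]
ee_rot: [2.641, 1.701, 0.0]
force: [0.0, -0.8, -0.1]
width: 0.894
clock: 11.12
position: [0.4948, -0.0942, 0.2151]
ee_rot: [-2.64, -1.701, 0.0]
force: [0.3, 0.3, -0.0]
width: 0.901
[ 0.49457847 -0.09435778  0.21484803] [-0.77495245  0.47670419  1.22096422  1.96003562 -0.51371018  1.068308
  0.24599887]
```

View pics/side6c.png

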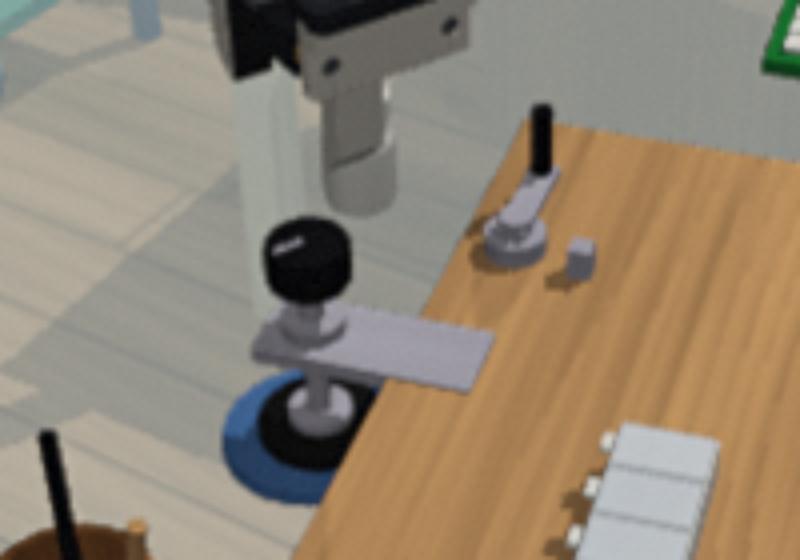

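View pics/wrist6.png

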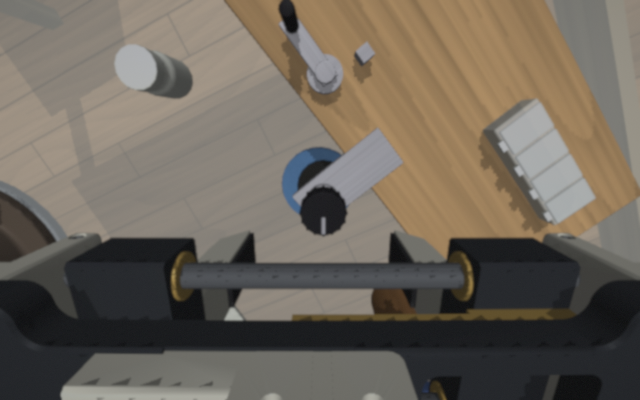

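Side view: the foot is down on the coaster and the knob is free. The coaster looks unmoved at about (267,258) full-frame and the lever is still open. Sink and mark angle both give about 2.3 rad, or about 4.1 mm. Next is the post.

```bash
python3 -m crank '[[0.6,0.016,0.062,0,0.05],[0.6,0.016,0.062,0,0.05],[0.6,0.016,0.062,0,0.05],[0.6,0.016,0.062,0,0.05],[0.6,0.016,0.062,0,0.05],[0.6,0.016,0.062,0,0],[0.6,0,0,0,0],[0.6,0,0,0,0]]'
python3 - <<'E'
from h import *
s=arm.observe();print(s['position'],s['joints'])
c=arm.get_calibration('wrist');im=arm.get_image('wrist');cv2.imwrite('pics/w7.png',im[:,:,::-1])
print(proj('wrist',(.534,.0545,.133),c),proj('wrist',(.534,.0545,.093),c),'pivot',proj('wrist',(.5454,.0106,.095),c))
E
```

```text
clock: 11.88
position: [0.5333, 0.0557, 0.2147]
ee_rot: [-2.393, -2.035, 0.003]
force: [-1.3, -0.0, 0.1]
width: 0.598
[0.53334558 0.05569306 0.21468527] [-0.98219338  0.5097252   1.13884511  1.88383536 -0.52207406  1.09037108
  0.20184593]
[322.36736737 216.66922691] [322.34065979 203.46823151] pivot [340.41261328 243.47002441]
```

View pics/w7.png

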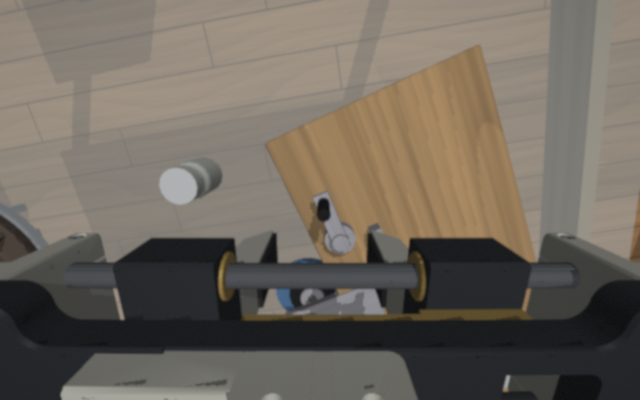

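The post top is at (323,213) against the predicted (322,217), which is good. Descend and grip it.

```bash
python3 -m crank '[[0.6,0,0,-0.045,0],[0.6,0,0,-0.045,0],[0.6,0,0,-0.045,0],[0.6,0,0,-0.045,0],[0.6,0,0,-0.045,0],[0.4,0,0,0,0],[0.1,0,0,0,0],[0.05,0,0,0,0]]' 20
python3 -m crank '[[0.05,0,0,0,0],[0.05,0,0,0,0],[0.05,0,0,0,0],[0.05,0,0,0,0],[0.05,0,0,0,0],[0.05,0,0,0,0],[0.05,0,0,0,0],[0.05,0,0,0,0]]'
python3 - <<'E'
from h import *
cv2.imwrite('pics/s8.png',cv2.resize(arm.get_image('scene')[120:280,200:440,::-1],None,fx=3,fy=3))
s=arm.observe();print(s['position'],s['width'],s['force'])
E
```

```text
clock: 12.6
position: [0.5338, 0.0532, 0.1266]
ee_rot: [2.397, 2.029, 0.0]
force: [-0.4, -0.9, -0.5]
width: 0.43
clock: 13.27
position: [0.5339, 0.0543, 0.1261]
ee_rot: [2.396, 2.031, 0.001]
force: [-0.2, 1.5, 6.0]
width: 0.124
[0.53390218 0.05425873 0.12606923] 0.12430088413076151 [-0.18771241 -0.17340725  5.63446511]
```

View pics/s8.png

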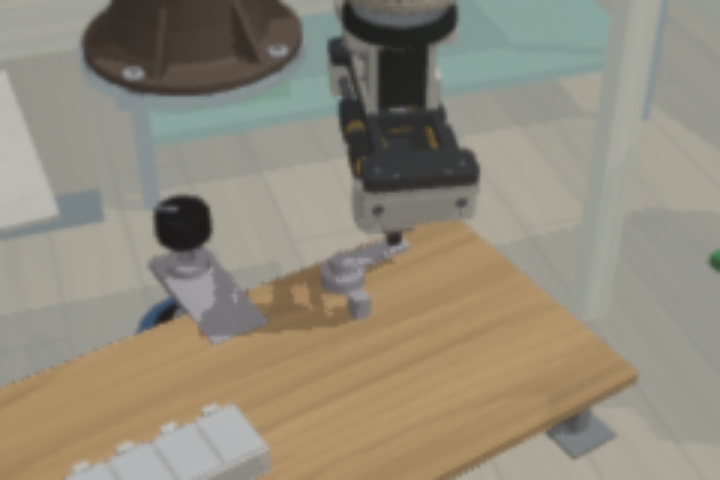

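Opening 0.124 is 11.4 mm, so the post is held. Now the arc about the pivot.

```bash
python3 -m crank '[[0.05,0.0195,0.0035,0.002,0],[0.05,0.02,0,0,0],[0.05,0.0195,-0.0035,0,0],[0.05,0.0185,-0.007,0,0],[0.05,0.017,-0.01,0,0],[0.05,0.015,-0.0125,0,0],[0.05,0.0125,-0.0155,0,0],[0.05,0.007,-0.012,0,0]]'
python3 -m crank '[[0.05,0,0,0,0],[0.05,0,0,0,0],[0.05,0,0,0,0],[0.05,0,0,0,0],[0.05,0,0,0,0],[0.05,0,0,0,0],[0.05,0,0,0,0],[0.05,0,0,0,0]]'
python3 - <<'E'
from h import *
cv2.imwrite('pics/s9.png',cv2.resize(arm.get_image('scene')[120:280,200:440,::-1],None,fx=3,fy=3))
s=arm.observe();print(s['position'],s['width'],s['force'],s['joints'])
d=s['position'][:2]-np.array([.5454,.0106]);print(np.hypot(*d),np.degrees(np.arctan2(d[1],d[0])))
E
```

```text
clock: 13.98
position: [0.584, 0.0327, 0.1257]
ee_rot: [-2.392, -2.03, 0.002]
force: [-4.4, 5.2, 1.9]
width: 0.123
clock: 14.65
position: [0.5843, 0.0315, 0.126]
ee_rot: [-2.395, -2.031, 0.002]
force: [-2.4, -0.8, -10.6]
width: 0.12
[0.58433809 0.03150335 0.12600427] 0.12238255763869176 [ -2.52876409   1.75668542 -12.4361207 ] [-0.77430235  0.67396853  0.97974525  1.85683021 -0.67097271  0.98493855
  0.33715136]
0.044194175942330605 28.228485598628808
```

View pics/s9.png

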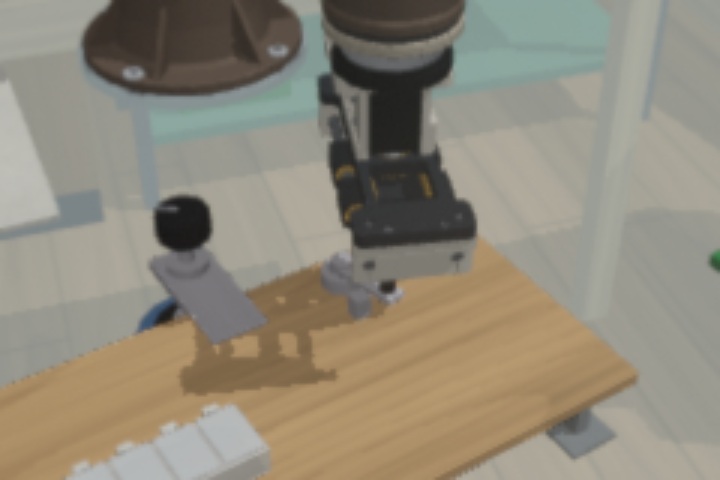

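```bash
python3 -m crank '[[0.05,0.003,-0.006,-0.002,0],[0.05,0.002,-0.004,0,0],[0.05,0.001,-0.002,0,0],[0.05,0,0,0,0],[0.05,0,0,0,0],[0.05,0,0,0,0],[0.05,0,0,0,0],[0.05,0,0,0,0]]'
python3 - <<'E'
from h import *
s=arm.observe();print(s['position'],s['width'],s['force'])
d=s['position'][:2]-np.array([.5454,.0106]);print(np.hypot(*d),np.degrees(np.arctan2(d[1],d[0])))
E
```

```text
clock: 15.37
position: [0.5861, 0.0288, 0.1257]
ee_rot: [-2.391, -2.03, -0.0]
force: [-8.4, 7.1, -0.6]
width: 0.124
[0.58611564 0.02878931 0.12569541] 0.12378785748583358 [-8.4461746  7.0848988 -0.6204429]
0.04459387974420402 24.072231477754737
```

The arm is now pushing against resistance at about 24°, which is the stop. Release, rise and check.

```bash
python3 -m crank '[[0.5,0,0,0,0],[0.5,0,0,0,0],[0.5,0,0,0,0],[0.5,0,0,0,0],[0.5,0,0,0,0],[0.5,0,0,0,0],[0.5,0,0,0,0],[0.5,0,0,0,0]]'
python3 -m crank '[[0.5,0,0,0.05,0],[0.5,0,0,0.05,0],[0.5,0,0,0.05,0],[0.5,0,0,0.05,0],[0.5,0,0,0.06,0],[0.5,0,0,0.06,0],[0.5,0,0,0.06,0],[0.5,0,0,0.06,0]]'
python3 -m crank '[[0.5,0,0.06,0,0],[0.5,0,0.06,0,0],[0.5,0,0.06,0,0],[0.5,0,0.06,0,0],[0.5,0,0.06,0,0],[0.5,0,0.06,0,0],[0.5,0,0,0,0],[0.5,0,0,0,0]]'
python3 - <<'E'
from h import *
for n,b in(('scene',(150,140,440,280)),('side',(180,150,400,340))):
    im=arm.get_image(n)[:,:,::-1];cv2.imwrite(f'pics/{n}10.png',im);x0,y0,x1,y1=b
    cv2.imwrite(f'pics/{n}10c.png',cv2.resize(im[y0:y1,x0:x1],None,fx=2.7,fy=2.7,interpolation=cv2.INTER_CUBIC))
E
```

```text
clock: 16.03
position: [0.5877, 0.0265, 0.1258]
ee_rot: [2.396, 2.031, 0.0]
force: [-0.0, 0.1, 0.8]
width: 0.499
clock: 16.7
position: [0.5873, 0.0265, 0.3029]
ee_rot: [2.397, 2.031, -0.0]
force: [0.5, -1.1, -0.0]
width: 0.497
clock: 17.37
position: [0.5873, 0.1724, 0.3012]
ee_rot: [2.393, 2.035, -0.001]
force: [-0.7, -0.9, 0.8]
width: 0.497
```

View pics/scene10c.png

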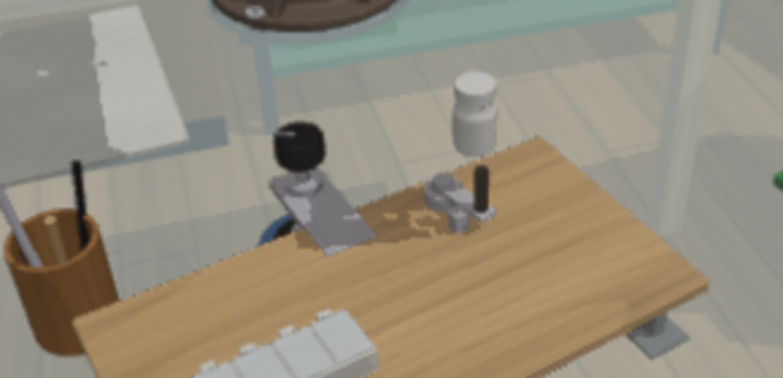

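View pics/side10c.png

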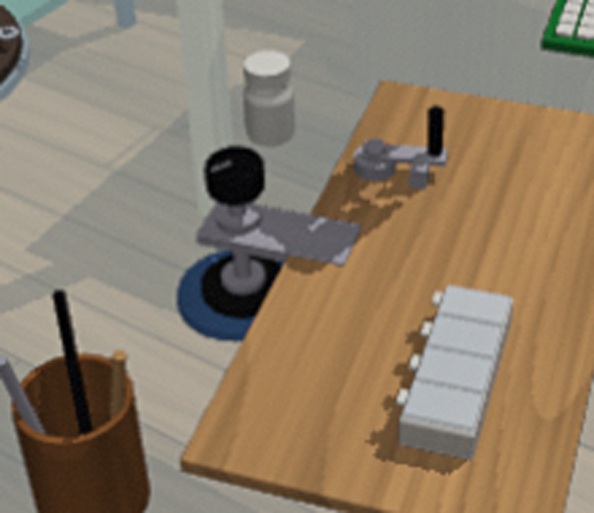

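Run:
```python
from h import *
S,D=cv2.imread('pics/scene10.png'),cv2.imread('pics/side10.png')
a=black(S,(315,190,345,225));b=black(D,(325,180,350,215));print(a,b)
p,e=tri(ray('scene',np.array(a[0][1])+.2),ray('side',np.array(b[0][1])+.2));d=p[:2]-[.5454,.0106];print(p,e,'lever rad',np.radians(105)-np.arctan2(d[1],d[0]))
k=[black(S,(240,175,285,215),60)[0][1],black(D,(245,195,290,240),60)[0][1]];print('knob',k,tri(ray('scene',k[0]),ray('side',k[1])))
for f in('side0','side10'):
    h=cv2.cvtColor(cv2.imread(f'pics/{f}.png'),cv2.COLOR_BGR2HSV)[225:290,235:300];m=cv2.inRange(h,(100,100,40),(120,255,255));print(f,cv2.boundingRect(m),m.sum()//255)
```

```text
[([11, 12, 4, 16, 60], [327.6, 209.9])] [([13, 10, 6, 18, 89], [340.9, 198.4])]
[0.58810059 0.02772012 0.11467318] 0.00037910611906420255 lever rad 1.4512844912928005
knob [[260.7, 194.3], [266.7, 214.9]] (array([ 0.49679265, -0.09570059,  0.11895152]), np.float64(0.0004140663970299229))
side0 (11, 18, 28, 33) 384
side10 (11, 18, 38, 33) 368
```

```bash
python3 -c "
from cell import arm
print(arm.sign_off())"
```

```text
the job is handed in; nothing more can be done
None
```

I screwed the foot down until its sole rests on the coaster, let go of the knob, swung the lock lever to its stop and handed the job in. The last move ended at 17.4 s of the 72 s allowed.

**Foot load:** I never measured the contact force directly. I turned the knob with a light 3 N grip until it slipped in the fingers. Then I gripped it at 12 N and turned about 17° more, which adds about 1.9 N. My estimate is 3–5 N. One noisy torque reading while turning (0.156 N·m) points to about 4 N, but the torque readings at rest were too noisy to confirm it.

**Knob travel:** The turning angle gives about 2.3 rad, or 4.1 mm of sinking. The two camera views gave about 3.4 mm. They differ by 0.7 mm, which I put down to pixel accuracy.

**Lever:** In the cameras the lever measures about 1.45 rad, at its 1.4 rad stop within measuring error. The arm also felt about 11 N of resistance there.

**Coaster and other things:** In the side view the coaster's visible outline starts at the same pixels as at the start. The bottle, pen cup and organizer look unmoved by eye. The gripper ended clear of everything.

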